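# Switch on the microscope lamps in order

### The arm

A 7-joint arm with a two-finger parallel gripper is mounted at the origin on the work surface. World frame = base frame: x ahead of the robot, y to its left, z up, the work surface at z = 0. Lengths are in mm, angles in degrees, forces in N, time in s.
With the tool pointing down it reaches from about 400 to 850 mm from the base axis. Payload 4.5 kg.
Tool frame: the origin (TCP) lies on the mounting face of the last link; the fingertips stand 166 mm ahead of it and the grasp point (between the pads) lies 147 mm ahead of it; z points along the fingers, y is the line along which they close (so a half turn about z gives the same grasp; the last joint's range is limited). The gripper opens to 88 mm and grips with 3 to 60 N. Pads are 18 mm wide; open, the fingers measure 123 mm over their backs; the gripper's body (75 mm by 187 mm) begins 45 mm behind the grasp point.
Start: joints at [66.738, 39.483, -11.15, 89.685, 9.013, 51.709, -12.324], TCP at [266.123, -565.523, 404.743] pointing down, gripper open.
Joint ranges: [-172.22, 172.22], [-26.19, 119.32], [-84.43, 86.54], [7.71, 146.69], [-57.33, 237.33], [2.42, 119.75], [-152.13, 152.13]. Speed limits (degrees/s): [147.25, 147.25, 180, 180, 180, 180, 180].

### API

Orientations are given as a 3x3 rotation matrix whose columns are the frame's x, y, z axes.
In Python, from rig import state, read_camera, sign_off gives the robot as it stands. The module is installed in compiled form; this text tells all that it offers.
- The arm moves only by the shell command python3 -m pendant 'ROWS' [FORCE]. ROWS is JSON, a list of rows, each a list of 3 entries, a list of its own where there are three numbers: the turn, a rotation vector about the tool's x, y, z in rad, then the shift along the tool's x, y, z in m, then the closure, from 0 (fully open) to 1 (shut). In form: [[[rx, ry, rz], [tx, ty, tz], hand], ...]. A call has 1 to 20 rows; each row shifts and turns the commanded pose from where the row before left it, along the tool's axes as they then stand; what a row does not reach is not made up. A row lasts 1/8 s, in which the tool goes at most 62.5 mm and 10.7 degrees, less where a joint would pass 70% of its speed; a pose out of reach is approached as far as the arm can. A call with a gripper value outside its range is refused whole. The fingers move at their own pace and stop on an object; FORCE is the grip in N (left out, the last holds). Time passes only in rows, so rows that do not move let the fingers close. It gives the time, the measured TCP pose, the force, the opening and the grip force at its end, in the units of the state.
- state(): the state, without advancing time (a new reading comes with each control period).
- read_camera(name): name is "side" or "top" or "wrist"; returns a dict with "image" (480x640x3 uint8, blue, green, red), "vertical_fov" (degrees; the focal length in pixels is half the picture's height over the tangent of half this angle, whatever the lens; pixels are square), "cx", "cy" (the principal point, pixels), "view" (4x4, takes a point from world to camera coordinates). Camera axes: x right, y down, z forward; pixel columns grow to the right and rows downward; lengths in mm; the calibration is good to about 2 mm. A picture is of the moment at which its call begins. There is no depth.
- sign_off(): hands the job in; it is judged then, once.
The state is a dict: "clock": time; "joint_positions": joint angles; "dq": joint speeds; "tau": joint torques, N m; "tool_pos": TCP position; "tcp_rot": TCP orientation; "ft_force": force on the tool from outside, world axes, zero at the start; "wrist_torque": the same for the moment, N m; "grip_width": finger opening in mm; "grip_force": force on a finger pad.
Only numpy, scipy, OpenCV 4.12 (cv2) and the standard library are available. Lean on these libraries where they do the work, as an engineer would, in place of code of your own. Each camera call takes 0.05 s, during which the arm holds its last target. There are 200 camera calls.

### The job

Switch on the microscope lamps at the white control box by touch: with the fingertips, lightly press down first the round key, then the square key, then the single long bar key, each all the way so that it stays down when let go. Leave the cross-shaped key up, do not press hard, and do not disturb the jar, the dish or the slide box.

Things in the scene. Friction and masses are not known exactly. Their poses are not given: they have to be found in the camera images.
- lampbox: White lamp control box on the black bench top, fixed down, 110 mm (x) by 280 mm (y) by 50 mm high. Origin: centre of its underside; x is its depth, y its length. On its flat top stand four key units in one row along its y, 64 mm apart (at y = -96, -32, +32, +96 mm); which key is in which place varies.
- unit_round: Key unit with the round key: a grey bezel plate, 70 x 56 x 4 mm, fixed on the box's top with its axes along the box's. Origin: centre of the plate's underside, 50 mm above the bench. More than 25 N on a key or its unit is too rough; 4 to 8 N presses a key well.
- key_round (a joint): How far the round key is pressed down, m: 0 up, 0.010 fully down, where it stops. Moving it takes 2 N (up to 3 N if quick); it moves straight down, nothing pushes it back, it stays where it is left. On from 0.006 downwards. Its cap sits on a spring cushion whose give (up to 9 mm) is not counted here.
- key_round_top (a point): Centre of the flat top of the round key's cap: black, round, 36 mm across. Up, 78 mm above the bench; with the key fully down and let go, 68 mm. Cushion: gives 1 mm at 2 N before the key moves; with the key fully down, yields on at 1.2 N per mm to a hard stop at 9 mm, 12 N. Let go, the cap rises off its cushion.
- unit_square: Key unit with the square key: a grey bezel plate, 70 x 56 x 4 mm, fixed on the box's top with its axes along the box's. Origin: centre of the plate's underside, 50 mm above the bench. More than 25 N on a key or its unit is too rough; 4 to 8 N presses a key well.
- key_square (a joint): How far the square key is pressed down, m: 0 up, 0.010 fully down, where it stops. Moving it takes 2 N (up to 3 N if quick); it moves straight down, nothing pushes it back, it stays where it is left. On from 0.006 downwards. Its cap sits on a spring cushion whose give (up to 9 mm) is not counted here.
- key_square_top (a point): Centre of the flat top of the square key's cap: black, square, 32 x 32 mm. Up, 78 mm above the bench; with the key fully down and let go, 68 mm. Cushion: gives 1 mm at 2 N before the key moves; with the key fully down, yields on at 1.2 N per mm to a hard stop at 9 mm, 12 N. Let go, the cap rises off its cushion.
- unit_bar: Key unit with the bar key: a grey bezel plate, 70 x 56 x 4 mm, fixed on the box's top with its axes along the box's. Origin: centre of the plate's underside, 50 mm above the bench. More than 25 N on a key or its unit is too rough; 4 to 8 N presses a key well.
- key_bar (a joint): How far the bar key is pressed down, m: 0 up, 0.010 fully down, where it stops. Moving it takes 2 N (up to 3 N if quick); it moves straight down, nothing pushes it back, it stays where it is left. On from 0.006 downwards. Its cap sits on a spring cushion whose give (up to 9 mm) is not counted here.
- key_bar_top (a point): Centre of the flat top of the bar key's cap: black, a single narrow bar, 13 mm wide, 50 mm long (its length across the row, along the box's x). Up, 78 mm above the bench; with the key fully down and let go, 68 mm. Cushion: gives 1 mm at 2 N before the key moves; with the key fully down, yields on at 1.2 N per mm to a hard stop at 9 mm, 12 N. Let go, the cap rises off its cushion.
- unit_cross: Key unit with the cross key: a grey bezel plate, 70 x 56 x 4 mm, fixed on the box's top with its axes along the box's. Origin: centre of the plate's underside, 50 mm above the bench. More than 25 N on a key or its unit is too rough; 4 to 8 N presses a key well.
- key_cross (a joint): How far the cross key is pressed down, m: 0 up, 0.010 fully down, where it stops. Moving it takes 2 N (up to 3 N if quick); it moves straight down, nothing pushes it back, it stays where it is left. On from 0.006 downwards. Its cap sits on a spring cushion whose give (up to 9 mm) is not counted here.
- key_cross_top (a point): Centre of the flat top of the cross key's cap: black, cross-shaped (plus sign), 44 mm across, arms 13 mm wide. Up, 78 mm above the bench; with the key fully down and let go, 68 mm. Cushion: gives 1 mm at 2 N before the key moves; with the key fully down, yields on at 1.2 N per mm to a hard stop at 9 mm, 12 N. Let go, the cap rises off its cushion.
- jar: Loose amber sample jar, 48 mm across, 70 mm high, standing beyond the box. Origin: centre of its underside. To be left alone.
- dish: Loose closed glass dish, 94 mm across, 18 mm high, lying on the robot's side of the box. Origin: centre of its underside. To be left alone.
- slidebox: Loose flat slide box, grey with a white lid, 72 x 102 x 33 mm, beyond the box. Origin: centre of its underside. To be left alone.

How it is judged:
By the outcome, as a careful person would: the job done as asked, in the order asked, and still so for the second after the job is handed in, with the robot touching nothing.
It also fails if it takes over 43 s, if anything falls off the work surface, if the arm or the gripper's body presses on something with over 40 N, if the wrist force passes 120 N, or if a joint passes its speed limit or range.

## Working session

There is one attempt and no reset: what is moved stays moved. The work goes in short steps, Python scripts to look and compute and a shell command to move; the robot and the scene stay as the last step left them, time stands still between calls to the robot, and variables do not carry over. Pictures are saved under pics/ and viewed, at most 10 in all, crops included, and the job is handed in when it is done.

```bash
mkdir -p pics
cat > h.py <<'E'
import numpy as np,cv2
from rig import state,read_camera
def cam(n,save=None):
    c=read_camera(n)
    if save: cv2.imwrite('pics/'+save,c['image'])
    return c
def ray(c,u,v):
    f=240/np.tan(np.radians(c['vertical_fov'])/2)
    V=np.array(c['view']);R=V[:3,:3]
    d=R.T@np.array([(u-c['cx'])/f,(v-c['cy'])/f,1]);return -R.T@V[:3,3],d/np.linalg.norm(d)
def plane(c,u,v,z):
    o,d=ray(c,u,v);return o+d*(z-o[2])/d[2]
def tri(c1,p1,c2,p2):
    A=np.zeros((3,3));b=np.zeros(3);L=[ray(c1,*p1),ray(c2,*p2)]
    for o,d in L:
        P=np.eye(3)-np.outer(d,d);A+=P;b+=P@o
    x=np.linalg.solve(A,b)
    return x,[np.linalg.norm((np.eye(3)-np.outer(d,d))@(x-o)) for o,d in L]
E
python3 - <<'E'
from h import *
for n in('top','side'):
    c=cam(n,n+'1.png');print(n,c['vertical_fov'],c['cx'],c['cy'],ray(c,320,240))
s=state();print(s['clock'],s['tool_pos'],np.round(s['tcp_rot'],3),s['ft_force'],s['grip_width'])
E
```

```text
top 54.71082518901479 324.58077888241604 234.8604656150676 (array([516.41338762,  31.74421465, 744.59134752]), array([ 0.05895787, -0.02060088, -0.99804788]))
side 51.38866647407734 321.1795617953283 238.47902388378736 (array([520.24686789, 532.99276264, 533.54759104]), array([ 0.080912  , -0.74601699, -0.66099311]))
0.1 [ 265.94713006 -565.2688398   404.02891767] [[ 0.905  0.426 -0.001]
 [ 0.426 -0.905  0.001]
 [-0.    -0.002 -1.   ]] [-0.20151718  0.40937921  0.07733075] 87.91317375302455
```

View pics/top1.png

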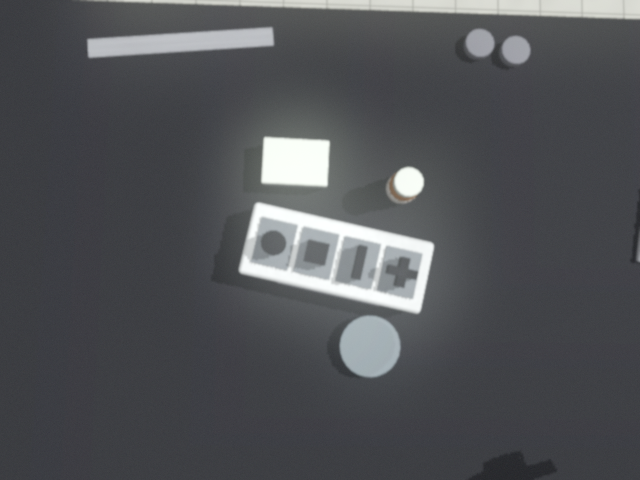

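View pics/side1.png

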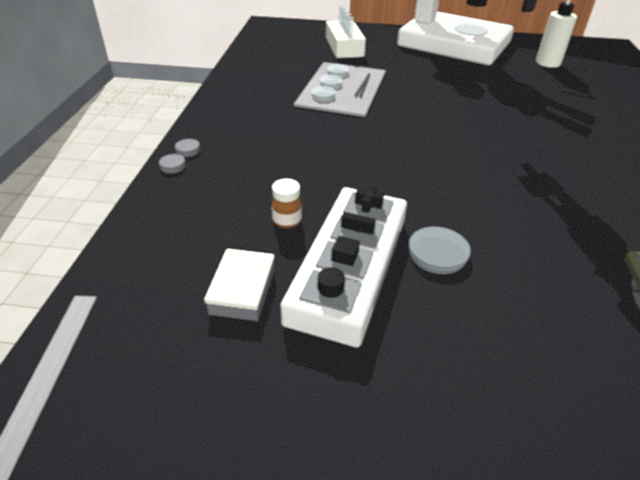

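The top view shows, from left to right, round (273,242), square (316,252), bar (359,263) and cross (402,271). The jar is at (406,183), the slide box at (295,162) and the dish at (370,347). The side view shows the same row, with round nearest at (331,280) and cross farthest at (370,198).

Run:
```python
from h import *
T=cam('top');S=cam('side')
def blobs(c,box,thr):
    g=cv2.cvtColor(c['image'],cv2.COLOR_BGR2GRAY);x0,y0,x1,y1=box
    m=np.zeros_like(g);w=(g>170).astype(np.uint8);
    cs,_=cv2.findContours(w,cv2.RETR_EXTERNAL,cv2.CHAIN_APPROX_NONE)
    b=[k for k in cs if cv2.pointPolygonTest(cv2.convexHull(k),(float(x0),float(y0)),False)>0]
    k=max(b,key=cv2.contourArea);h=cv2.convexHull(k);cv2.drawContours(m,[h],-1,1,-1);m=cv2.erode(m,np.ones((3,3)))
    d=((g<thr)&(m>0)).astype(np.uint8)
    n,l,st,ce=cv2.connectedComponentsWithStats(d)
    return h,[(st[i],ce[i],l==i) for i in range(1,n) if st[i][4]>60]
h,bt=blobs(T,(337,258,0,0),60)
r=cv2.minAreaRect(h);print('rect',r)
P=np.array([plane(T,*p,50) for p in cv2.boxPoints(r)]);print('corners z50',P.round(1),np.linalg.norm(np.diff(P,axis=0),axis=1))
print('centre',P.mean(0))
for s,c,_ in bt: print('top',s,c.round(1),plane(T,*c,78).round(1))
h2,bs=blobs(S,(345,265,0,0),45)
for s,c,_ in bs: print('side',s,c.round(1))
a=cv2.resize(T['image'][195:320,230:440],None,fx=3.8,fy=3.8,interpolation=cv2.INTER_CUBIC)
b=cv2.resize(S['image'][180:345,280:420],None,fx=3.5,fy=3.5,interpolation=cv2.INTER_CUBIC)
cv2.imwrite('pics/topc.png',a);cv2.imwrite('pics/sidec.png',b)
```

```text
rect ((336.927001953125, 257.4831848144531), (186.10870361328125, 73.37914276123047), 12.994616508483887)
corners z50 [[ 507.1  138.3   50. ]
 [ 614.5  116.8   50. ]
 [ 556.7 -157.8   50. ]
 [ 449.3 -132.9   50. ]] [109.55962112 280.62101753 110.23513175]
centre [531.92894311  -8.89435495  50.        ]
side [356 193  26  19 275] [368.3 201.6]
side [342 217  32  17 335] [357.4 224.7]
side [332 243  26  22 256] [344.6 256.6]
side [319 280  25  17 256] [330.5 289.4]
```

View pics/topc.png

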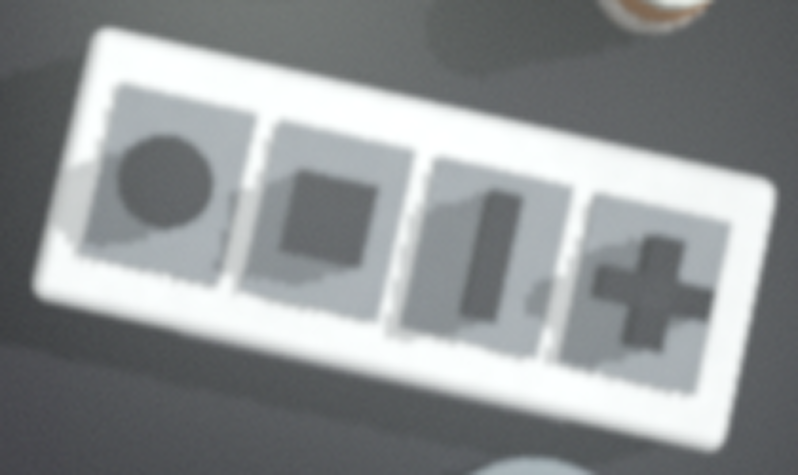

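View pics/sidec.png

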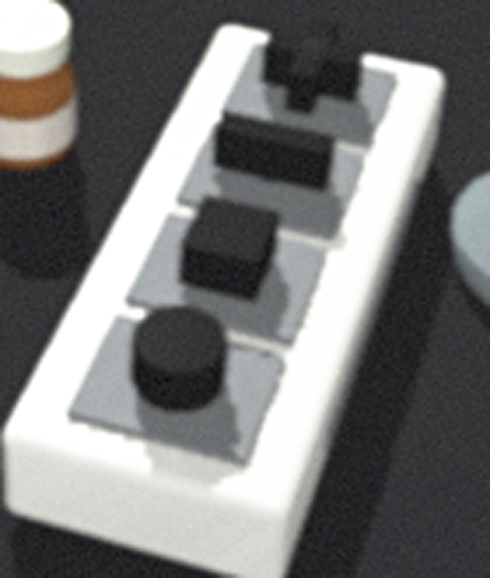

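The crops show the cap tops. In full-image pixels the top view gives round (273.4,242.6), square (316.3,252.6), bar (358.9,262.1) and cross (401.6,272.4). The side view gives top faces at round (331,276), square (346,244.6) and bar (359,218).

Run:
```python
from h import *
T=cam('top');S=cam('side')
g=cv2.cvtColor(T['image'],cv2.COLOR_BGR2GRAY)
print([int(g[v,u]) for u,v in((273,242),(316,252),(359,262),(402,272),(300,235),(285,258),(265,255))])
side={'round':(331.1,276),'square':(346,244.6),'bar':(358.9,218)}
seed={'round':(273.4,242.6),'square':(316.3,252.6),'bar':(358.9,262.1),'cross':(401.6,272.4)}
for k,(u,v) in seed.items():
    b=int(g[round(v),round(u)]);m=(g<b+14).astype(np.uint8)
    n,l,st,ce=cv2.connectedComponentsWithStats(m,connectivity=4);i=l[round(v),round(u)]
    c=ce[i];p=plane(T,*seed[k],78)
    print(k,st[i],c.round(1),'hand z78',p.round(1),'mask z78',plane(T,*c,78).round(1))
    if k in side:
        x,e=tri(T,seed[k],S,side[k]);print('   tri',x.round(1),np.round(e,1))
C=np.array([531.93,-8.89]);y=np.array([57.8,272.9]);y/=np.linalg.norm(y);print(y)
for o in(96,32,-32,-96):print(C+o*y)
s=state();R=np.array(s['tcp_rot']);print(s['clock'],s['tool_pos'],R[:,1],np.degrees(np.arctan2(R[1,1],R[0,1])))
```

```text
[101, 108, 104, 102, 204, 177, 139]
round [261 232  24  23 430] [272.5 242.7] hand z78 [550.8  84.8  78. ] mask z78 [550.7  86.1  78. ]
   tri [552.1  84.9  77. ] [1.3 1.3]
square [304 241  24  24 430] [315.7 252.5] hand z78 [537.6  23.   78. ] mask z78 [537.7  23.8  78. ]
   tri [538.6  23.   77.8] [1. 1.]
bar [351 246  16  33 293] [358.3 262.3] hand z78 [525.  -38.5  78. ] mask z78 [524.8 -37.7  78. ]
   tri [525.4 -38.6  77.1] [0.4 0.4]
cross [386 258  31  29 466] [400.8 271.7] hand z78 [ 511.3 -100.4   78. ] mask z78 [512.2 -99.2  78. ]
[0.20720273 0.97829803]
[551.82146239  85.02661048]
[538.56048746  22.41553683]
[525.29951254 -40.19553683]
[ 512.03853761 -102.80661048]
0.3 [ 266.06779397 -565.4461852   404.48787786] [ 4.25769092e-01 -9.04831705e-01 -5.15853351e-04] -64.8006422520957
```

All three measured points agree with the stated 78 mm height, the 64 mm spacing and the box outline. I'll move over the round key, close the fingers, and turn the tool so the fingers line up with the bar's length.

```bash
python3 -m pendant '[[[0,0,0],[0.038,-0.0333,0],1],[[0,0,0],[0.038,-0.0333,0],1],[[0,0,0],[0.038,-0.0333,0],1],[[0,0,0],[0.038,-0.0333,0],1],[[0,0,0],[0.038,-0.0333,0],1],[[0,0,0],[0.038,-0.0333,0],1],[[0,0,0],[0.038,-0.0333,0],1],[[0,0,0],[0.038,-0.0333,0],1],[[0,0,0],[0.038,-0.0333,0],1],[[0,0,0],[0.038,-0.0333,0],1],[[0,0,0],[0.038,-0.0333,0],1],[[0,0,0],[0.038,-0.0333,0],1],[[0,0,0],[0.038,-0.0333,0],1],[[0,0,0],[0.038,-0.0333,0],1],[[0,0,-0.184],[0,0,0],1],[[0,0,-0.184],[0,0,0],1],[[0,0,-0.184],[0,0,0],1],[[0,0,-0.184],[0,0,0],1],[[0,0,-0.184],[0,0,0],1],[[0,0,0],[0,0,0],1]]' 10
cat > off.py <<'E'
from h import *
import sys
s=state();R=np.array(s['tcp_rot']);p=np.array(s['tool_pos'])
tip=p+R[:,2]*166
print('t',round(s['clock'],2),'tip',tip.round(1),'yang',np.degrees(np.arctan2(R[1,1],R[0,1])).round(1),'zax',R[:,2].round(4),'F',np.round(s['ft_force'],2),'w',s['grip_width'])
if len(sys.argv)>1:
    print('tool shift to target mm',(R.T@(np.array([float(a) for a in sys.argv[1:4]])-tip)).round(1))
E
python3 off.py 551 85 130
python3 - <<'E'
from h import *
cam('wrist','w1.png')
E
```

```text
clock: 2.8
tool_pos: [549.0, 82.6, 404.6]
tcp_rot: [[0.212, 0.977, -0.0], [0.977, -0.212, 0.0], [0.0, -0.0, -1.0]]
ft_force: [-0.4, -0.2, 1.0]
grip_width: 0.2
grip_force: 0.0
t 2.8 tip [549.   82.6 238.6] yang -12.2 zax [-2.e-04  4.e-04 -1.e+00] F [-0.42 -0.17  1.05] w 0.19546486346895195
tool shift to target mm [  2.7   1.5 108.6]
```

View pics/w1.png

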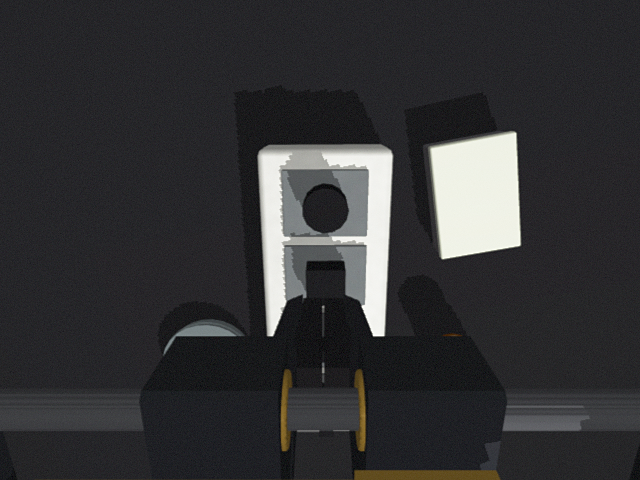

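The wrist view shows the round key at (325,208), the square key partly hidden at (325,280), and the box lined up with the tool. I'll check the round key with its ray, and approach.

```bash
python3 - <<'E'
from h import *
c=cam('wrist');print(plane(c,325,208,78))
E
python3 -m pendant '[[[0,0,0],[0.0027,0.0015,0.04],1],[[0,0,0],[0,0,0.04],1],[[0,0,0],[0,0,0.04],1],[[0,0,0],[0,0,0.02],1],[[0,0,0],[0,0,0.012],1],[[0,0,0],[0,0,0],1],[[0,0,0],[0,0,0],1]]'
python3 off.py 551 85 78
```

```text
[552.28178035  86.69236473  78.        ]
clock: 3.78
tool_pos: [551.4, 85.3, 253.6]
tcp_rot: [[0.21, 0.978, 0.002], [0.978, -0.21, 0.0], [0.001, 0.002, -1.0]]
ft_force: [-0.3, -0.9, -0.4]
grip_width: 1.0
grip_force: 0.0
t 3.77 tip [551.7  85.3  87.6] yang -12.1 zax [ 1.7e-03  2.0e-04 -1.0e+00] F [-0.27 -0.93 -0.43] w 0.9665915026529768
tool shift to target mm [-0.5 -0.7  9.6]
```

```bash
python3 -m pendant '[[[0,0,0],[0,0,0.005],1],[[0,0,0],[0,0,0.003],1],[[0,0,0],[0,0,0.002],1],[[0,0,0],[0,0,0.002],1],[[0,0,0],[0,0,0.002],1],[[0,0,0],[0,0,0.002],1],[[0,0,0],[0,0,0.002],1],[[0,0,0],[0,0,0],1]]'
python3 off.py
```

```text
clock: 4.78
tool_pos: [551.1, 85.1, 234.6]
tcp_rot: [[0.209, 0.978, 0.0], [0.978, -0.209, -0.0], [-0.0, 0.0, -1.0]]
ft_force: [0.1, -0.4, 1.0]
grip_width: 0.5
grip_force: 0.7
t 4.78 tip [551.2  85.1  68.6] yang -12.1 zax [ 2.e-04 -1.e-04 -1.e+00] F [ 0.06 -0.35  1.05] w 0.545132423035135
```

```bash
python3 -m pendant '[[[0,0,0],[0,0,0.0015],1],[[0,0,0],[0,0,0.0015],1],[[0,0,0],[0,0,0.0015],1],[[0,0,0],[0,0,0],1],[[0,0,0],[0,0,0],1]]'
python3 off.py
```

```text
clock: 5.4
tool_pos: [551.1, 85.1, 230.5]
tcp_rot: [[0.21, 0.978, 0.0], [0.978, -0.21, -0.0], [-0.0, 0.0, -1.0]]
ft_force: [-0.6, -2.3, 5.5]
grip_width: 0.5
grip_force: 2.9
t 5.4 tip [551.2  85.1  64.5] yang -12.1 zax [ 5.e-04 -2.e-04 -1.e+00] F [-0.58 -2.3   5.55] w 0.483903648986468
```

At 5.5 N the key is on its stop. I'll lift and move over to the square key.

```bash
python3 -m pendant '[[[0,0,0],[0,0,-0.006],1],[[0,0,0],[0,0,-0.019],1],[[0,0,0],[0,0,-0.02],1],[[0,0,0],[-0.032,0,0],1],[[0,0,0],[-0.032,0,0],1],[[0,0,0],[0,0,0],1],[[0,0,0],[0,0,0],1]]'
python3 off.py 538.2 23 78
python3 - <<'E'
from h import *
S=cam('side');cv2.imwrite('pics/s2.png',cv2.resize(S['image'][120:345,250:470],None,fx=2.6,fy=2.6))
E
```

```text
clock: 6.28
tool_pos: [537.7, 23.6, 275.2]
tcp_rot: [[0.209, 0.978, 0.0], [0.978, -0.209, 0.001], [0.001, -0.0, -1.0]]
ft_force: [0.3, -0.7, -0.3]
grip_width: 0.5
grip_force: 0.0
t 6.28 tip [537.7  23.8 109.2] yang -12.0 zax [ 1.0e-04  1.4e-03 -1.0e+00] F [ 0.28 -0.69 -0.29] w 0.5452349309853993
tool shift to target mm [-0.7  0.7 31.2]
```

View pics/s2.png

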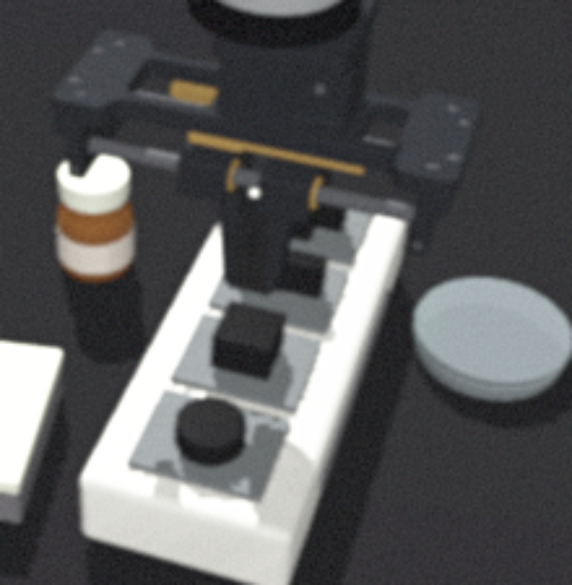

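In the side crop the round cap at (210,430) stands clearly lower than the square cap at (250,335), so the round key is down. Next is the square key.

```bash
python3 -m pendant '[[[0,0,0],[-0.0007,0.0007,0.02],1],[[0,0,0],[0,0,0.008],1],[[0,0,0],[0,0,0.002],1],[[0,0,0],[0,0,0.002],1],[[0,0,0],[0,0,0.002],1],[[0,0,0],[0,0,0.002],1],[[0,0,0],[0,0,0.002],1],[[0,0,0],[0,0,0.002],1],[[0,0,0],[0,0,0.0015],1],[[0,0,0],[0,0,0.0015],1],[[0,0,0],[0,0,0.0015],1],[[0,0,0],[0,0,0],1],[[0,0,0],[0,0,0],1]]'
python3 off.py 538 23 64
```

```text
clock: 7.95
tool_pos: [538.3, 21.8, 231.0]
tcp_rot: [[0.209, 0.978, 0.001], [0.978, -0.209, 0.0], [0.0, 0.001, -1.0]]
ft_force: [-1.2, 2.2, 5.4]
grip_width: 0.3
grip_force: 2.6
t 7.95 tip [538.5  21.8  65. ] yang -12.1 zax [ 7.e-04  1.e-04 -1.e+00] F [-1.16  2.15  5.41] w 0.26376410486532315
tool shift to target mm [ 1.  -0.7  1. ]
```

```bash
python3 -m pendant '[[[0,0,0],[0,0,-0.006],1],[[0,0,0],[0,0,-0.019],1],[[0,0,0],[0,0,-0.02],1],[[0,0,0],[-0.031,0,0],1],[[0,0,0],[-0.031,0,0],1],[[0,0,0],[0,0,0],1],[[0,0,0],[0,0,0],1]]'
python3 off.py 525.2 -38.8 78
python3 - <<'E'
from h import *
S=cam('side');cv2.imwrite('pics/s3.png',cv2.resize(S['image'][120:345,250:470],None,fx=2.6,fy=2.6))
c=cam('wrist','w2.png')
E
```

```text
clock: 8.82
tool_pos: [525.2, -38.5, 275.7]
tcp_rot: [[0.209, 0.978, -0.0], [0.978, -0.209, 0.0], [0.0, -0.0, -1.0]]
ft_force: [-0.0, 1.0, -1.4]
grip_width: 0.6
grip_force: 0.0
t 8.82 tip [525.2 -38.4 109.7] yang -12.1 zax [-0.e+00  5.e-04 -1.e+00] F [-0.04  1.04 -1.4 ] w 0.6282226012983867
tool shift to target mm [-0.4  0.  31.7]
```

View pics/s3.png

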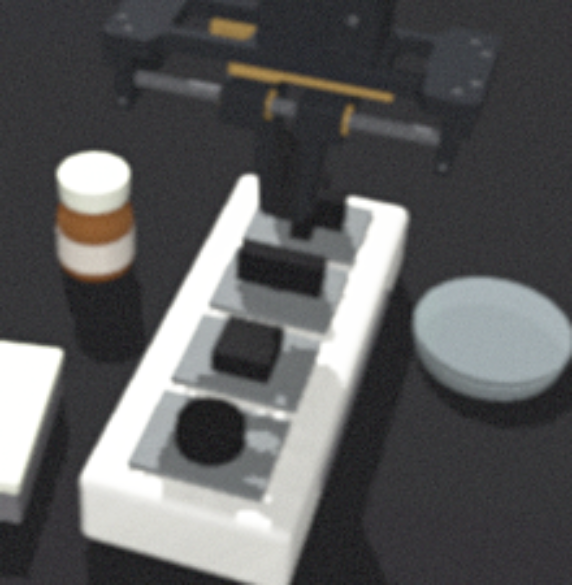

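In the crop the round cap at (210,430) and the square cap at (247,348) are both low. The bar at (282,268) is still up. I'll press the bar.

```bash
python3 -m pendant '[[[0,0,0],[-0.0008,0,0.02],1],[[0,0,0],[0,0,0.008],1],[[0,0,0],[0,0,0.002],1],[[0,0,0],[0,0,0.002],1],[[0,0,0],[0,0,0.002],1],[[0,0,0],[0,0,0.002],1],[[0,0,0],[0,0,0.002],1],[[0,0,0],[0,0,0.002],1],[[0,0,0],[0,0,0.0015],1],[[0,0,0],[0,0,0.0015],1],[[0,0,0],[0,0,0.0015],1],[[0,0,0],[0,0,0],1],[[0,0,0],[0,0,0],1]]'
python3 off.py 525.2 -39 64
```

```text
clock: 10.55
tool_pos: [525.1, -39.6, 231.4]
tcp_rot: [[0.209, 0.978, 0.001], [0.978, -0.209, 0.0], [0.0, 0.001, -1.0]]
ft_force: [0.4, 0.8, 4.1]
grip_width: 0.7
grip_force: 2.3
t 10.55 tip [525.2 -39.6  65.4] yang -12.1 zax [ 5.e-04  0.e+00 -1.e+00] F [0.4  0.79 4.14] w 0.7094865005244796
tool shift to target mm [ 0.6 -0.1  1.4]
```

```bash
python3 -m pendant '[[[0,0,0],[0,0,0.001],1],[[0,0,0],[0,0,0],1],[[0,0,0],[0,0,0],1]]'
python3 -m pendant '[[[0,0,0],[0,0,-0.006],1],[[0,0,0],[0,0,-0.03],1],[[0,0,0],[0,0,-0.05],1],[[0,0,0],[0,0,-0.05],1],[[0,0,0],[-0.05,0,-0.03],1],[[0,0,0],[-0.06,0,0],1],[[0,0,0],[-0.06,0,0],1],[[0,0,0],[-0.06,0,0],1],[[0,0,0],[-0.05,0,0],1],[[0,0,0],[0,0,0],1],[[0,0,0],[0,0,0],1]]'
python3 - <<'E'
from h import *
S=cam('side');cv2.imwrite('pics/s4.png',cv2.resize(S['image'][140:345,200:480],None,fx=2.6,fy=2.6))
E
```

```text
clock: 10.92
tool_pos: [525.1, -39.6, 230.4]
tcp_rot: [[0.209, 0.978, 0.001], [0.978, -0.209, 0.0], [0.0, 0.001, -1.0]]
ft_force: [-1.4, 1.0, 5.6]
grip_width: 0.4
grip_force: 2.9
clock: 12.3
tool_pos: [466.0, -313.1, 395.9]
tcp_rot: [[0.21, 0.978, -0.001], [0.978, -0.21, 0.001], [0.001, -0.001, -1.0]]
ft_force: [0.3, 0.7, 0.7]
grip_width: 0.6
grip_force: 0.0
```

View pics/s4.png

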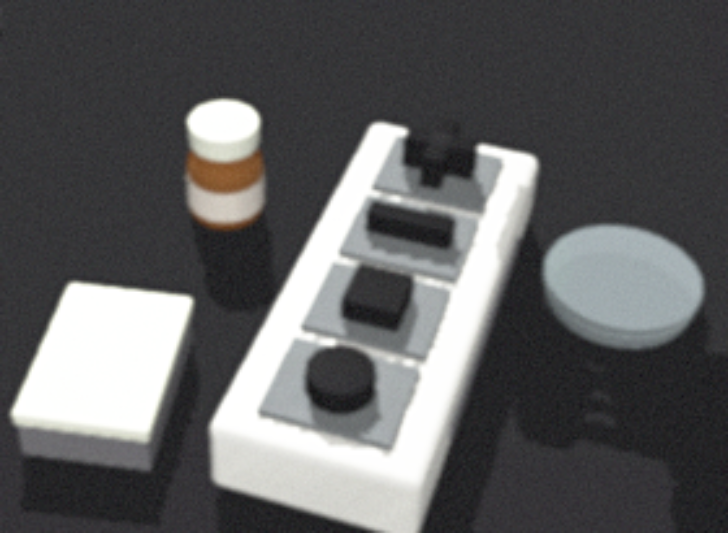

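The round (340,378), square (377,295) and bar (410,223) caps are all down. The cross (438,155) is still up, and the jar, dish and slide box look undisturbed.

```bash
python3 -c "
from rig import sign_off
print(sign_off())"
```

```text
the job is handed in; nothing more can be done
None
```

I pressed the round, square and bar keys fully down in that order, at about 5.5 N each; the last picture before hand-in shows all three down, the cross key up and nothing else disturbed, and the job went in at about 12 s.

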